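Stack parts cases on their bench dock

TASK

Tidy the bench: first take the steel sleeve off the lid of the deep yellow case and put it in the aluminium tray, then lock the deep case onto the grey dock plate, and then lock the shallow yellow case on top of it. Each case must sit fully down over the lugs below it, latches facing away from the dock's upright steel plate, upright and let go. Leave the red case, the blue can and the white bottle where they are.

Things in the scene. Friction and masses are not known exactly. Their poses are not given: they have to be found in the camera images.
- dock: grey plastic dock plate fixed to the bench, x 72 by y 130 by 14 mm thick; origin under its centre, yaw within 0.5 rad. Upright dark steel plate, y 90 mm, 120 tall, at x = -66 to -69 mm. On top 3 round tapered lugs (14 mm wide, 9 at the tip, 8 tall) at (x,y) = (-17,44), (17,44), (0,-44) mm, as on every case lid. A locked case stands 14 mm above this origin, axes parallel
- deep_case: deep yellow plastic parts case, lid latched shut, x 62 by y 120 by 60 mm high plus 8 mm lugs, about 350 g, loose, yaw within 0.75 rad. Origin at the centre of its underside; x short side, y long side; two small black latches on the long +x side. Grip across its 62 mm width. Underside: 3 square recesses 18 wide, 10 deep at (x,y) = (-17,44), (17,44), (0,-44) mm drop over the lugs below, 2 mm play, one way round only
- shallow_case: shallow yellow plastic parts case, lid latched shut, x 62 by y 120 by 38 mm high plus 8 mm lugs, about 220 g, loose, yaw within 0.75 rad. Origin at the centre of its underside; x short side, y long side; two small black latches on the long +x side. Grip across its 62 mm width. Underside: 3 square recesses 18 wide, 10 deep at (x,y) = (-17,44), (17,44), (0,-44) mm drop over the lugs below, 2 mm play, one way round only
- deep_case_lid (a point): centre of the deep case's lid top, 60 mm above its underside, axes as the case; lid lugs stand 8 mm above it at (x,y) = (-17,44), (17,44), (0,-44) mm. The shallow case's origin comes to this point when locked, axes parallel
- sleeve: bright steel axle sleeve, a short tube standing on end, 28 mm outside diameter, 16 mm bore, 34 mm tall, 70 g; origin at the centre of its lower end, z along the bore. Starts upright on the deep case's lid, within about 20 mm of its centre
- sleeve_center (a point): the middle of the steel sleeve, 17 mm from each end
- tray: open aluminium tray fixed to the bench, 110 x 110 mm outside, 34 mm high, 4 mm walls, floor 4 mm thick, empty; origin at the centre of its underside, z up. The sleeve may stand or lie in it
- red_case: red plastic parts case, lid latched shut, x 62 by y 120 by 48 mm high plus 8 mm lugs, about 300 g, loose, yaw within 0.75 rad. Origin at the centre of its underside; x short side, y long side; two small black latches on the long +x side. Grip across its 62 mm width. Leave alone
- can: blue can, 52 mm diameter, 160 mm tall, loose; origin at the centre of its underside. Leave alone
- bottle: white bottle with red cap, 56 mm diameter, 140 mm tall, loose; origin at the centre of its underside. Leave alone
- carton: open cardboard carton fixed at the edge of the bench, x 160 mm by y 130 mm by 110 mm high, with one flap standing up to about 160 mm; origin at the centre of its underside. An obstacle
Not all that is in view belongs to the job. Of the things that look like the dock, take the one that is farthest to the robot's left at the start.

How it is judged:
By the outcome, as a careful person would: the job done as asked, in the order asked, and still so for the second after the job is handed in, with the robot touching nothing.
It also fails if it takes over 72 s, if anything falls off the work surface, if the arm or the gripper's body presses on something with over 40 N, if the wrist force passes 120 N, or if a joint passes its speed limit or range.

ROBOT

A 6-joint arm with a two-finger parallel gripper is mounted at the origin on the work surface. World frame = base frame: x ahead of the robot, y to its left, z up, the work surface at z = 0. Lengths are in mm, angles in degrees, forces in N, time in s.
With the tool pointing down it reaches from about 300 to 850 mm from the base axis. Payload 4.2 kg.
Tool frame: the origin (TCP) lies at the very end of the fingers, on their centre line; the grasp point (between the pads) lies 19 mm behind it; z points along the fingers, y is the line along which they close (so a half turn about z gives the same grasp; the last joint's range is limited). The gripper opens to 91 mm and grips with 3 to 60 N. Pads are 32 mm wide; open, the fingers measure 118 mm over their backs; the gripper's body (76 mm by 178 mm) begins 60 mm behind the grasp point.
Start: joints at [-69.328, 18.312, 89.639, -0, 72.044, -1.146], TCP at [213.711, -533.827, 213.976] pointing down, gripper open.
Joint ranges: [-177.97, 177.97], [-48.28, 115.42], [12.27, 149.76], [-77.06, 257.06], [2.81, 150.46], [-146.56, 146.56]. Speed limits (degrees/s): [147.25, 147.25, 180, 180, 180, 180].

INTERFACE

Orientations are given as [roll, pitch, yaw] about the fixed x, y, z axes, in that order (R = Rz(yaw) Ry(pitch) Rx(roll)).
In Python, from workcell import env gives the robot as it stands.
- The arm moves only by the shell command python3 -m pendant 'ROWS' [FORCE]. ROWS is a JSON object of lists of equal length, an entry for each row: "translation": the shift along the tool's x, y, z in mm, a list of three; "roll": the turn about the tool's z in rad; "hand": the closure in counts, from 0 (fully open) to 255 (shut). In form: {"translation": [[dx, dy, dz], ...], "roll": [roll, ...], "hand": [hand, ...]}. A call has exactly 8 rows; each row shifts and turns the commanded pose from where the row before left it, along the tool's axes as they then stand; what a row does not reach is not made up. A row lasts 1/12 s, in which the tool goes at most 41.7 mm and 7.16 degrees, less where a joint would pass 70% of its speed; a pose out of reach is approached as far as the arm can. A call with a gripper value outside its range is refused whole. The fingers move at their own pace and stop on an object; FORCE is the grip in N (left out, the last holds). Time passes only in rows, so rows that do not move let the fingers close, or fill a call up. It gives the time, the measured TCP pose, the force, the opening and the grip force at its end, in the units of the state.
- env.state(): the state, without advancing time (a new reading comes with each control period).
- env.grab_frame(name): name is "scene" or "top" or "wrist"; returns a dict with "frame" (420x560x3 uint8, red, green, blue), "z_map" (420x560 float32, mm along the optical axis (not along the pixel's ray), 0 where there is no reading), "fx", "fy", "cx", "cy" (pixels), "pose" (4x4, takes a point from camera to world coordinates). Camera axes: x right, y down, z forward; pixel columns grow to the right and rows downward; lengths in mm; the calibration is good to about 2 mm. A picture is of the moment at which its call begins.
- env.job_done(): hands the job in; it is judged then, once.
Trained networks look in a picture, given as the dict that the camera call returned (one of the last four; its "shot" number tells which), for a name from the list of things; names that differ only in an ending like _2 or _b are one class to them, and where a whole thing is asked for, a point or a joint stands for the part that bears it (a point fixed in the world has none). Each returns a list of dicts, best first, with "score" (0 to 1); they miss things now and then, are a little off and sometimes report something else, mostly with a low value. They report only what shows in the picture. A call takes as long as a camera call. They do not tell look-alikes from the thing itself.
- env.recognise(picture, label): "rect" ([centre column, centre row, width, height] in pixels, round what is visible of it).
- env.regions_of(picture, label): "pixels" (420x560 bool, what is visible of it) and "rect" ([centre column, centre row, width, height] in pixels, round what is visible of it).
The state is a dict: "time_s": time; "qpos": joint angles; "qvel": joint speeds; "effort": joint torques, N m; "ee_pos": TCP position; "ee_rot": TCP orientation; "force": force on the tool from outside, world axes, zero at the start; "torque": the same for the moment, N m; "gripper_width": finger opening in mm; "gripper_force": force on a finger pad.
Only numpy, scipy, OpenCV 4.12 (cv2) and the standard library are available. Lean on these libraries where they do the work, as an engineer would, in place of code of your own. Each camera call takes 0.05 s, during which the arm holds its last target. There are 200 camera calls.

## Working session

There is one attempt and no reset: what is moved stays moved. The work goes in short steps, Python scripts to look and compute and a shell command to move; the robot and the scene stay as the last step left them, time stands still between calls to the robot, and variables do not carry over. Pictures are saved under pics/ and viewed, at most 10 in all, crops included, and the job is handed in when it is done.

```bash
ls; mkdir -p pics; cat > h.py <<'E'
from workcell import env
import numpy as np, cv2
def pts(p,mask=None):
    z=p["z_map"]; v,u=np.indices(z.shape)
    m=(z>0) if mask is None else (mask&(z>0))
    z=z[m];c=np.stack([(u[m]-p["cx"])/p["fx"]*z,(v[m]-p["cy"])/p["fy"]*z,z,np.ones_like(z)])
    return (p["pose"]@c)[:3].T
def save(p,n): cv2.imwrite(f"pics/{n}.png",p["frame"][:,:,::-1])
E
python3 - <<'E'
from h import *
s=env.state(); print({k:np.round(s[k],2).tolist() for k in s})
for c in("top","scene"):
    p=env.grab_frame(c); save(p,c+"0"); np.save(c+".npy",p,allow_pickle=True)
    print(c,np.round(p["pose"],2).tolist(),p["fx"])
    for n in("dock","deep_case","shallow_case","sleeve","tray","red_case","can","bottle","carton"):
        for d in env.regions_of(p,n)[:4]:
            q=pts(p,d["pixels"])
            print(n,round(d["score"],2),np.round(d["rect"]),np.round(np.median(q,0)) if len(q) else 0,np.round(np.percentile(q[:,2],[5,95])) if len(q) else 0)
E
```

```text
pics
{'time_s': 0.0, 'qpos': [-69.33, 18.35, 89.71, -0.0, 72.04, -1.15], 'qvel': [0.06, -0.09, 0.05, -0.03, 0.03, -0.01], 'effort': [0.0, -41.25, -23.2, 0.07, 0.05, -0.0], 'ee_pos': [213.54, -533.35, 213.14], 'ee_rot': [-179.9, -0.0, 21.82], 'force': [-0.87, -0.46, 0.47], 'torque': [-0.02, 0.01, -0.01], 'gripper_force': 0.0, 'gripper_width': 91.02}
top [[-0.02, -0.99, 0.15, 340.41], [-1.0, 0.01, -0.01, 25.06], [0.01, -0.15, -0.99, 1200.73], [0.0, 0.0, 0.0, 1.0]] 452.76969862407526
dock 0.8 [427. 142.  52.  50.] [ 717. -410.   13.] [ 2. 21.]
dock 0.76 [463. 294.  81.  57.] [ 303. -460.   14.] [  2. 104.]
dock 0.75 [287. 240.  54.  52.] [454. -24.  13.] [ 2. 24.]
dock 0.55 [383. 326.  60.  52.] [ 237. -253.   14.] [ 2. 95.]
deep_case 0.68 [361. 172.  52.  34.] [ 621. -214.   59.] [ 8. 64.]
shallow_case 0.59 [379. 248.  49.  46.] [ 433. -260.   38.] [30. 43.]
sleeve 0.66 [364. 170.  11.  11.] [ 631. -207.   88.] [60. 95.]
sleeve 0.19 [286. 161.  24.  32.] [636. -13. 151.] [ 12. 162.]
tray 0.84 [182. 255.  57.  58.] [422. 267.   5.] [ 0. 34.]
red_case 0.63 [201. 174.  52.  33.] [635. 208
[... 599 characters left out ...]
.59 [ 68. 221.  83.  72.] [ 296. -472.   15.] [  2. 110.]
deep_case 0.56 [201. 295.  56.  48.] [ 646. -229.   60.] [17. 64.]
deep_case 0.48 [204. 282.  12.  16.] [ 637. -213.   89.] [64. 95.]
shallow_case 0.59 [160. 235.  55.  32.] [ 444. -269.   37.] [12. 42.]
sleeve 0.55 [203. 285.  15.  16.] [ 635. -213.   90.] [66. 95.]
tray 0.89 [336. 162.  55.  49.] [417. 263.   6.] [ 1. 33.]
red_case 0.7 [365. 227.  51.  34.] [649. 200.  47.] [ 4. 51.]
red_case 0.7 [202. 283.  14.  19.] [ 637. -212.   89.] [67. 95.]
can 0.57 [288. 255.  24.  48.] [664. -26. 136.] [ 17. 161.]
bottle 0.71 [104. 297.  41.  38.] [ 571. -412.   90.] [ 13. 140.]
carton 0.56 [440. 158. 114. 102.] [564. 475.  97.] [  4. 147.]
```

```bash
python3 - <<'E'
import cv2
t=cv2.imread("pics/top0.png");s=cv2.imread("pics/scene0.png")
a=cv2.resize(t[100:360,150:510],None,fx=2.2,fy=2.2,interpolation=cv2.INTER_CUBIC)
cv2.imwrite("pics/topc.png",a)
a=cv2.resize(s[140:420,40:400],None,fx=2.1,fy=2.1,interpolation=cv2.INTER_CUBIC)
cv2.imwrite("pics/scenec.png",a)
E
```

```text
(no output)
```

View pics/topc.png

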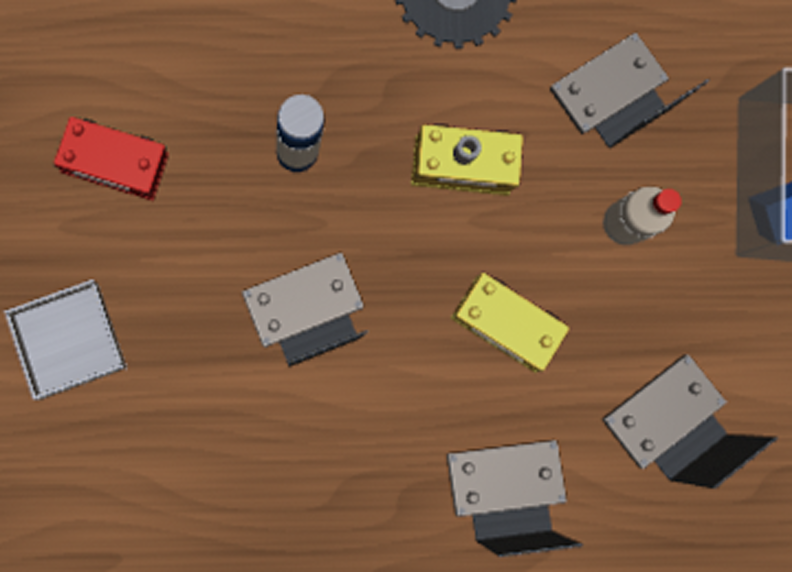

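View pics/scenec.png

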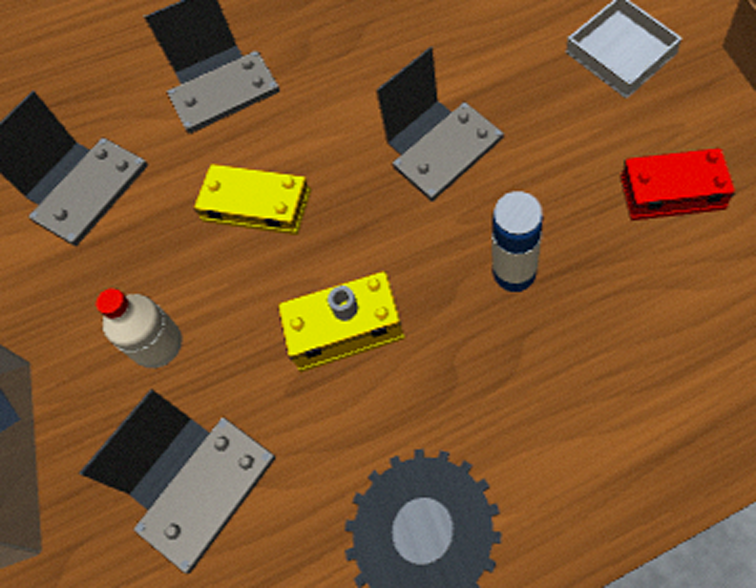

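Possible docks, by top-view pixel: (287,240), (383,326), (427,142) and (463,294). Their y values are -24, -253, -410 and -460, so the one at (287,240) is farthest left and I'm choosing it. The crops show its plate on the robot side and its lug pair on +y, so its yaw is slightly positive. The deep case is the one carrying the sleeve, at (361,172); the shallow case is at (379,248).

```bash
cat >> h.py <<'E'
def fit(q,h,tol=4):
    """rectangle of the points at height h: centre, sides, yaw (deg) of the short side (x axis)"""
    q=q[abs(q[:,2]-h)<tol][:,:2]
    c=np.median(q,0); q=q[np.linalg.norm(q-c,axis=1)<90]
    (cx,cy),(w,l),a=cv2.minAreaRect(q.astype(np.float32))
    if w>l: w,l,a=l,w,a+90
    a=(a+90)%180-90
    return np.round([cx,cy,w,l,a],1)
def go(x,y,z,yaw):
    s=env.state();p=np.array(s["ee_pos"]);w=s["ee_rot"][2]
    r=(w-yaw+180)%360-180
    t=np.radians(yaw);d=np.array([x,y,z])-p
    print("roll rad",round(np.radians(r),3),"then t",np.round([np.cos(t)*d[0]+np.sin(t)*d[1],np.sin(t)*d[0]-np.cos(t)*d[1],-d[2]],1))
E
python3 - <<'E'
from h import *
p=env.grab_frame("top"); s=env.grab_frame("scene")
def near(D,xy):
    P=p if D is p else s
    return
for n,xy,h in(("dock",(454,-24),14),("deep_case",(630,-214),60),("shallow_case",(436,-262),38),("tray",(420,265),34)):
    for P in(p,s):
        for d in env.regions_of(P,n):
            q=pts(P,d["pixels"])
            if len(q)>300 and np.linalg.norm(np.median(q,0)[:2]-xy)<40: print(n,fit(q,h)); break
for P in(p,s):
    d=env.regions_of(P,"sleeve")[0]; q=pts(P,d["pixels"]); q=q[q[:,2]>88]; print("sleeve",q[:,:2].mean(0),(q[:,:2].max(0)+q[:,:2].min(0))/2,q[:,2].mean())
w=env.grab_frame("wrist"); print(np.round(w["pose"],2).tolist(),w["fx"],env.state()["ee_pos"])
go(632,-210,190,90)
E
```

```text
dock [465.1 -18.5  75.5 127.8  19.5]
dock [453.  -28.5 105.1 129.1  20.8]
deep_case [ 629.4 -217.2   65.2  120.8   -7.9]
deep_case [ 632.9 -221.5   63.3  118.5   -6.5]
shallow_case [ 434.5 -262.    63.2  117.9  -34. ]
shallow_case [ 436.7 -267.4   64.9  118.9  -34.1]
tray [421.6 263.5 109.7 110.8  19.3]
tray [422.3 259.6 109.9 113.7  20. ]
sleeve [ 629.42152267 -208.29415028] [ 630.45740307 -208.22639797] 93.15347181435584
sleeve [ 632.56761779 -213.28337667] [ 631.59283436 -212.90584129] 93.12014086173875
[[0.37, -0.89, -0.27, 291.55], [-0.93, -0.36, -0.11, -502.09], [-0.0, 0.29, -0.96, 384.46], [0.0, 0.0, 0.0, 1.0]] 317.1158752537261 [ 213.7043853  -533.806105    213.96527736]
roll rad -1.19 then t [323.8 418.3  24. ]
```

```bash
python3 -m pendant '{"translation":[[0,0,0],[0,0,0],[0,0,0],[0,0,0],[0,0,0],[0,0,0],[0,0,0],[0,0,0]],"roll":[-0.119,-0.119,-0.119,-0.119,-0.119,-0.119,-0.119,-0.119],"hand":[0,0,0,0,0,0,0,0]}' 30
python3 -m pendant '{"translation":[[0,0,0],[26.6,26.8,0],[26.6,26.8,0],[26.6,26.8,0],[26.6,26.8,0],[26.6,26.8,0],[26.6,26.8,0],[26.6,26.8,0]],"roll":[-0.119,0,0,0,0,0,0,0],"hand":[0,0,0,0,0,0,0,0]}'
python3 -m pendant '{"translation":[[26.6,26.8,0],[26.6,26.8,0],[26.6,26.8,0],[26.6,26.8,0],[26.6,26.8,0],[26.6,26.8,0],[26.6,26.8,0],[0,0,0]],"roll":[0,0,0,0,0,0,0,0],"hand":[0,0,0,0,0,0,0,0]}'
python3 - <<'E'
from h import *
w=env.grab_frame("wrist"); save(w,"w1")
print(env.state()["ee_pos"],env.state()["ee_rot"])
for d in env.regions_of(w,"sleeve")[:2]:
    q=pts(w,d["pixels"]); q=q[q[:,2]>88]; print("sleeve",d["score"],d["rect"],(q[:,:2].max(0)+q[:,:2].min(0))/2,np.ptp(q,0),q[:,2].mean())
for d in env.regions_of(w,"deep_case")[:2]:
    q=pts(w,d["pixels"]); print(d["score"],d["rect"],fit(q,60))
go(631,-210,72,83)
E
```

```text
time_s: 2.32
ee_pos: [213.7, -533.8, 214.0]
ee_rot: [180.0, 0.0, 76.7]
force: [-0.5, 0.6, 0.4]
gripper_width: 90.8
gripper_force: 0.0
time_s: 2.98
ee_pos: [423.3, -369.9, 214.2]
ee_rot: [180.0, 0.0, 83.2]
force: [0.4, 0.1, 0.4]
gripper_width: 91.4
gripper_force: 0.0
time_s: 3.65
ee_pos: [635.4, -203.8, 213.1]
ee_rot: [179.8, -0.2, 83.5]
force: [-0.6, 0.2, -0.4]
gripper_width: 91.2
gripper_force: 0.0
[ 632.68879394 -206.07758362  213.05766076] [-1.79997318e+02 -2.87552966e-02  8.34302476e+01]
sleeve 0.94 [278.7, 207.6, 27.4, 33.6] [ 631.52678575 -208.34087955] [26.62343664 27.01286357  7.92726361] 93.05089726616978
0.62 [83.1, 53.8, 166.1, 107.6] [409.2 -50.5   3.6  69.9  19.1]
0.56 [279.4, 203.6, 59.6, 112.9] [ 632.1 -216.7   64.   118.8   -6.7]
roll rad 0.004 then t [ -1.4   1.  141.5]
```

View pics/w1.png

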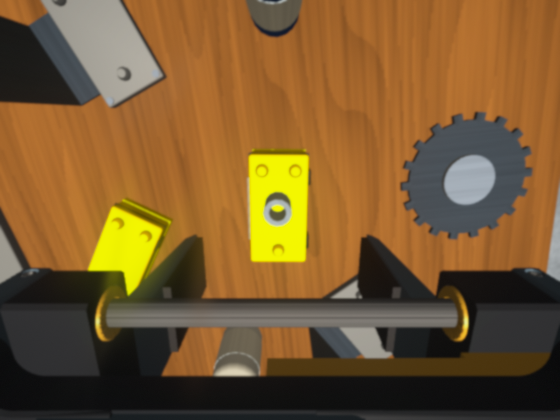

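The wrist view shows the sleeve at pixel (278,208), centred between the fingers on the yellow lid. Next I descend and grip it.

```bash
python3 -m pendant '{"translation":[[-2.3,-1,30],[0,0,35],[0,0,35],[0,0,27],[0,0,15],[0,0,0],[0,0,0],[0,0,0]],"roll":[0,0,0,0,0,0,0,0],"hand":[0,0,0,0,0,0,160,255]}' 30
python3 -m pendant '{"translation":[[0,0,0],[0,0,0],[0,0,0],[0,0,0],[0,0,0],[0,0,0],[0,0,0],[0,0,0]],"roll":[0,0,0,0,0,0,0,0],"hand":[255,255,255,255,255,255,255,255]}' 30
```

```text
time_s: 4.47
ee_pos: [629.7, -212.0, 73.8]
ee_rot: [179.8, 0.0, 83.1]
force: [0.7, 0.2, -0.9]
gripper_width: 80.8
gripper_force: 0.0
time_s: 5.13
ee_pos: [629.4, -210.7, 72.0]
ee_rot: [180.0, 0.0, 83.2]
force: [0.0, 0.1, 0.4]
gripper_width: 27.5
gripper_force: 16.3
```

```bash
python3 -m pendant '{"translation":[[0,0,-20],[0,0,-35],[0,0,-35],[0,0,-30],[36.8,-2.7,0],[36.8,-2.7,0],[36.8,-2.7,0],[36.8,-2.7,0]],"roll":[0,-0.115,-0.115,-0.115,-0.115,0,0,0],"hand":[255,255,255,255,255,255,255,255]}'
python3 -m pendant '{"translation":[[36.8,-2.7,0],[36.8,-2.7,0],[36.8,-2.7,0],[36.8,-2.7,0],[36.8,-2.7,0],[36.8,-2.7,0],[36.8,-2.7,0],[36.8,-2.7,0]],"roll":[0,0,0,0,0,0,0,0],"hand":[255,255,255,255,255,255,255,255]}'
python3 -m pendant '{"translation":[[36.8,-2.7,0],[36.8,-2.7,0],[0,0,0],[0,0,0],[0,0,30],[0,0,35],[0,0,35],[0,0,20]],"roll":[0,0,0,0,0,0,0,0],"hand":[255,255,255,255,255,255,255,255]}'
python3 - <<'E'
from h import *
go(422,262,19,109.5)
E
```

```text
time_s: 5.8
ee_pos: [572.8, -73.0, 191.8]
ee_rot: [-180.0, -0.0, 109.5]
force: [0.0, 0.3, -0.1]
gripper_width: 26.9
gripper_force: 30.0
time_s: 6.47
ee_pos: [453.8, 197.4, 191.9]
ee_rot: [180.0, 0.0, 109.5]
force: [1.1, 0.4, -1.0]
gripper_width: 27.4
gripper_force: 30.0
time_s: 7.13
ee_pos: [424.0, 261.2, 68.9]
ee_rot: [-179.7, 0.1, 109.5]
force: [-1.1, 0.3, -1.3]
gripper_width: 26.9
gripper_force: 30.0
roll rad -0.001 then t [ 1.4 -1.6 49.9]
```

```bash
python3 -m pendant '{"translation":[[0,0,25],[0,0,16],[0,0,9],[0,0,0],[0,0,0],[0,0,0],[0,0,0],[0,0,0]],"roll":[0,0,0,0,0,0,0,0],"hand":[255,255,255,255,255,125,125,125]}'
python3 -m pendant '{"translation":[[0,0,0],[0,0,-15],[0,0,-30],[0,0,-35],[0,0,-35],[0,0,-35],[0,0,-20],[0,0,0]],"roll":[0,0,0,0,0,0,0,0],"hand":[125,125,125,125,125,125,60,0]}'
python3 - <<'E'
from h import *
w=env.grab_frame("wrist");save(w,"w2")
for d in env.regions_of(w,"sleeve")[:2]:
    q=pts(w,d["pixels"]); print("sleeve",d["score"],np.round(d["rect"]),np.median(q,0),q[:,2].max())
for d in env.regions_of(w,"tray")[:1]: print(fit(pts(w,d["pixels"]),34))
go(632,-216.7,189,83.3)
E
```

```text
time_s: 7.8
ee_pos: [426.1, 264.0, 23.1]
ee_rot: [179.9, -0.0, 109.5]
force: [-0.0, 0.2, -0.1]
gripper_width: 44.1
gripper_force: 0.0
time_s: 8.47
ee_pos: [427.8, 265.2, 197.4]
ee_rot: [179.4, -0.1, 109.6]
force: [0.5, 0.1, 0.3]
gripper_width: 57.0
gripper_force: 0.0
sleeve 0.85 [278. 192.  22.  32.] [425.77447698 267.58185483  36.48973185] 40.1287259299304
[422.5 264.7 109.9 110.2 -70.5]
roll rad 0.458 then t [-452.5  262.     2.4]
```

```bash
python3 -m pendant '{"translation":[[0,0,0],[0,0,0],[0,0,0],[0,0,0],[-32.3,18.7,0],[-32.3,18.7,0],[-32.3,18.7,0],[-32.3,18.7,0]],"roll":[0.115,0.115,0.115,0.115,0,0,0,0],"hand":[0,0,0,0,0,0,0,0]}'
python3 -m pendant '{"translation":[[-32.3,18.7,0],[-32.3,18.7,0],[-32.3,18.7,0],[-32.3,18.7,0],[-32.3,18.7,0],[-32.3,18.7,0],[-32.3,18.7,0],[-32.3,18.7,0]],"roll":[0,0,0,0,0,0,0,0],"hand":[0,0,0,0,0,0,0,0]}'
python3 -m pendant '{"translation":[[-32.3,18.7,0],[-32.3,18.7,0],[0,0,0],[0,0,0],[0,0,0],[0,0,0],[0,0,0],[0,0,0]],"roll":[0,0,0,0,0,0,0,0],"hand":[0,0,0,0,0,0,0,0]}'
python3 - <<'E'
from h import *
w=env.grab_frame("wrist");save(w,"w3")
for d in env.regions_of(w,"deep_case")[:3]:
    q=pts(w,d["pixels"]); print(d["score"],np.round(d["rect"]),fit(q,60))
s=env.state();print(s["ee_pos"],s["ee_rot"])
go(632,-216.7,37,83.3)
E
```

```text
time_s: 9.28
ee_pos: [483.3, 124.9, 190.0]
ee_rot: [-179.8, 0.1, 83.2]
force: [0.8, -0.7, -0.1]
gripper_width: 91.3
gripper_force: 0.0
time_s: 9.95
ee_pos: [601.4, -149.5, 189.5]
ee_rot: [-179.8, -0.0, 83.2]
force: [0.7, -0.0, 0.1]
gripper_width: 91.4
gripper_force: 0.0
time_s: 10.62
ee_pos: [631.3, -215.2, 192.1]
ee_rot: [-180.0, -0.0, 83.3]
force: [0.7, 0.7, 0.7]
gripper_width: 91.3
gripper_force: 0.0
0.87 [284. 199.  69. 121.] [ 632.1 -216.3   63.9  118.9   -7. ]
[ 631.42653689 -215.60937851  192.31697398] [1.79980640e+02 7.85761848e-03 8.32454792e+01]
roll rad -0.001 then t [ -1.    0.7 155.3]
```

The case pose is confirmed at (632.1, -216.5), yaw -7°. Before gripping it, I'll take one close look at the dock.

```bash
python3 -m pendant '{"translation":[[24.1,-28.2,0],[24.1,-28.2,0],[24.1,-28.2,0],[24.1,-28.2,0],[24.1,-28.2,0],[24.1,-28.2,0],[24.1,-28.2,0],[0,0,0]],"roll":[0,0,0,0,0,0,0,0],"hand":[0,0,0,0,0,0,0,0]}'
python3 -m pendant '{"translation":[[0,0,0],[0,0,0],[0,0,0],[0,0,0],[0,0,0],[0,0,0],[0,0,0],[0,0,0]],"roll":[0,0,0,0,0,0,0,0],"hand":[0,0,0,0,0,0,0,0]}'
python3 - <<'E'
from h import *
w=env.grab_frame("wrist");save(w,"w4")
for d in env.regions_of(w,"dock")[:3]:
    q=pts(w,d["pixels"]); print(d["score"],np.round(d["rect"]),fit(q,14,2.5))
q=pts(w); q=q[(np.linalg.norm(q[:,:2]-[460,-22],axis=1)<85)]
for lo,hi in((12,16),(20,24)):
    k=q[(q[:,2]>lo)&(q[:,2]<hi)]; print(lo,len(k),k.min(0),k.max(0))
k=q[(q[:,2]>19)&(q[:,2]<25)]
from scipy.cluster.hierarchy import fclusterdata
c=fclusterdata(k[:,:2],8,criterion="distance")
for i in set(c):
    g=k[c==i]
    if len(g)>5: print("lug",len(g),g.mean(0).round(1),((g.min(0)+g.max(0))/2).round(1))
s=env.state();print(s["ee_pos"],s["ee_rot"])
E
```

```text
time_s: 11.38
ee_pos: [450.1, -21.8, 192.1]
ee_rot: [-179.8, -0.1, 83.4]
force: [-0.7, -0.2, 0.3]
gripper_width: 91.2
gripper_force: 0.0
time_s: 12.05
ee_pos: [455.7, -25.8, 191.8]
ee_rot: [-180.0, 0.0, 83.2]
force: [0.8, 0.1, 0.1]
gripper_width: 91.5
gripper_force: 0.0
0.84 [268. 205. 149. 176.] [452.9 -22.6 102.8 129.5  21.2]
0.84 [177. 365.  25.  22.] [ 278.5 -245.5   26.5   39.9   -1. ]
12 6794 [388.67778786 -88.78713067  12.00026742] [523.03382472  55.00164424  15.99485683]
20 272 [389.1384916  -80.34064728  20.00056104] [487.81548977  34.82498988  23.99885148]
lug 74 [482.7 -57.6  20.9] [482.8 -58.2  20.9]
lug 112 [405.7 -40.5  22.1] [405.2 -40.7  22. ]
lug 89 [436.   18.1  21. ] [435.6  18.1  21.3]
lug 91 [467.7  30.2  21.1] [467.6  30.   21.3]
[455.58517782 -25.64939177 191.85600468] [-1.79991128e+02  3.95733901e-03  8.31681163e+01]
```

View pics/w4.png

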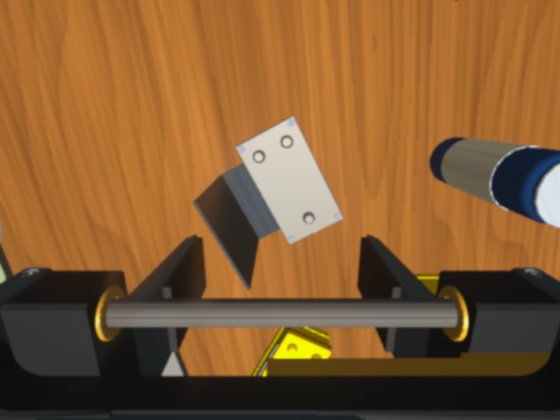

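The dock lugs show at pixels (259,156), (287,141) and (308,218). They give the dock centre as (467.2, -16.7) with yaw 20.8°, and the lug spacing matches the spec. I'm going back to grip the deep case.

```bash
python3 -m pendant '{"translation":[[-24,28.3,0],[-24,28.3,0],[-24,28.3,0],[-24,28.3,0],[-24,28.3,0],[-24,28.3,0],[-24.2,28.3,0],[0,0,0]],"roll":[0,0,0,0,0,0,0,0],"hand":[0,0,0,0,0,0,0,0]}'
python3 -m pendant '{"translation":[[0,0,30],[0,0,30],[0,0,35],[0,0,30],[0,0,20],[0,0,10],[0,0,0],[0,0,0]],"roll":[0,0,0,0,0,0,0,0],"hand":[0,0,0,0,0,0,0,0]}'
python3 -m pendant '{"translation":[[0,0,0],[0,0,0],[0,0,0],[0,0,0],[0,0,0],[0,0,0],[0,0,0],[0,0,0]],"roll":[0,0,0,0,0,0,0,0],"hand":[255,255,255,255,255,255,255,255]}' 40
python3 - <<'E'
from h import *
s=env.state();print(s["ee_pos"],s["ee_rot"],s["gripper_width"],s["gripper_force"])
E
```

```text
time_s: 12.82
ee_pos: [636.0, -221.2, 190.2]
ee_rot: [179.8, 0.1, 83.0]
force: [0.0, 0.3, 1.0]
gripper_width: 91.1
gripper_force: 0.0
time_s: 13.48
ee_pos: [632.6, -216.1, 37.5]
ee_rot: [180.0, 0.0, 83.2]
force: [-0.7, -0.3, 0.5]
gripper_width: 91.5
gripper_force: 0.0
time_s: 14.15
ee_pos: [631.8, -216.1, 37.8]
ee_rot: [-180.0, 0.0, 83.2]
force: [-3.5, 0.0, 5.7]
gripper_width: 61.5
gripper_force: 40.0
[ 631.81999013 -216.12376045   37.79705455] [-1.79965283e+02  1.43483630e-02  8.31848559e+01] 61.53129424304546 40.0004106760025
```

```bash
python3 -m pendant '{"translation":[[0,0,-15],[0,0,-30],[0,0,-35],[0,0,-30],[0,0,0],[0,0,0],[0,0,0],[0,0,0]],"roll":[0,0,0,0,-0.1205,-0.1205,-0.1205,-0.1205],"hand":[255,255,255,255,255,255,255,255]}'
python3 -m pendant '{"translation":[[30,-10,0],[35,-12,0],[35,-12,0],[35,-12,0],[35,-12,0],[35,-12,0],[30,-10,0],[10,-3,0]],"roll":[0,0,0,0,0,0,0,0],"hand":[255,255,255,255,255,255,255,255]}'
python3 -m pendant '{"translation":[[0,0,0],[0,0,0],[0,0,0],[0,0,0],[0,0,0],[0,0,0],[0,0,0],[0,0,0]],"roll":[0,0,0,0,0,0,0,0],"hand":[255,255,255,255,255,255,255,255]}'
python3 - <<'E'
from h import *
s=env.state();print(s["ee_pos"],s["ee_rot"])
w=env.grab_frame("wrist");save(w,"w5")
for d in env.regions_of(w,"deep_case")[:2]:
    q=pts(w,d["pixels"]); print(d["score"],np.round(d["rect"]),fit(q,170,5))
go(467.2,-16.7,60,110.8)
E
```

```text
time_s: 14.82
ee_pos: [631.9, -215.8, 146.0]
ee_rot: [-180.0, -0.1, 111.1]
force: [-0.2, 0.7, -3.7]
gripper_width: 62.0
gripper_force: 40.0
time_s: 15.48
ee_pos: [463.2, -13.7, 146.0]
ee_rot: [-179.8, -0.2, 110.9]
force: [-0.7, -0.2, -4.3]
gripper_width: 61.7
gripper_force: 40.0
time_s: 16.15
ee_pos: [467.8, -16.8, 146.8]
ee_rot: [-180.0, 0.0, 110.8]
force: [-0.3, -0.8, -4.1]
gripper_width: 62.0
gripper_force: 40.0
[467.84496964 -16.79763752 146.82304349] [-1.79991198e+02  3.33497523e-03  1.10769801e+02]
0.97 [283. 255. 133. 203.] [467.5 -11.6  64.7 108.6  20.7]
roll rad -0.0 then t [ 0.2 -0.5 86.9]
```

View pics/w5.png

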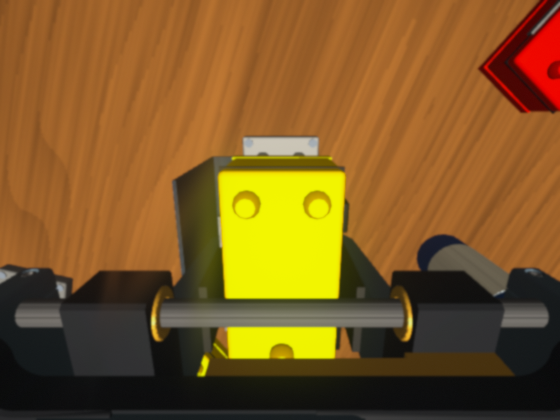

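The case is level in the grip and square with the dock edge at (280,147). Next I lower it to the lug tips.

```bash
python3 -m pendant '{"translation":[[0,0,20],[0,0,30],[0,0,20],[0,0,12],[0,0,4],[0,0,0],[0,0,0],[0,0,0]],"roll":[0,0,0,0,0,0,0,0],"hand":[255,255,255,255,255,255,255,255]}'
python3 -m pendant '{"translation":[[0,0,1],[0,0,1],[0,0,1],[0,0,1],[0,0,0],[0,0,0],[0,0,0],[0,0,0]],"roll":[0,0,0,0,0,0,0,0],"hand":[255,255,255,255,255,255,255,255]}'
```

```text
time_s: 16.92
ee_pos: [468.7, -16.6, 62.0]
ee_rot: [179.9, 0.1, 110.8]
force: [0.7, 1.0, -3.9]
gripper_width: 61.5
gripper_force: 40.0
time_s: 17.58
ee_pos: [467.7, -16.5, 56.9]
ee_rot: [-180.0, 0.0, 110.8]
force: [0.7, 0.2, -3.6]
gripper_width: 62.1
gripper_force: 40.0
```

```bash
python3 -m pendant '{"translation":[[0,0,1],[0,0,1],[0,0,1],[0,0,1],[0,0,0.7],[0,0,0],[0,0,0],[0,0,0]],"roll":[0,0,0,0,0,0,0,0],"hand":[255,255,255,255,255,255,255,255]}'
```

```text
time_s: 18.25
ee_pos: [467.7, -16.5, 52.2]
ee_rot: [180.0, 0.0, 110.8]
force: [0.1, -0.3, -3.2]
gripper_width: 61.5
gripper_force: 40.0
```

```bash
python3 -m pendant '{"translation":[[0,0,0.5],[0,0,0.5],[0,0,0],[0,0,0],[0,0,0],[0,0,0],[0,0,0],[0,0,0]],"roll":[0,0,0,0,0,0,0,0],"hand":[255,255,255,255,255,45,45,45]}'
python3 -m pendant '{"translation":[[0,0,0],[0,0,-10],[0,0,-25],[0,0,-35],[0,0,-35],[0,0,-35],[0,0,0],[0,0,0]],"roll":[0,0,0,0,0,0,0,0],"hand":[45,45,45,45,45,45,0,0]}'
python3 - <<'E'
from h import *
w=env.grab_frame("wrist");save(w,"w6")
for d in env.regions_of(w,"deep_case")[:2]:
    q=pts(w,d["pixels"]); print(d["score"],np.round(d["rect"]),fit(q,74,4)); k=q[abs(q[:,2]-74)<4]; print(k[:,2].mean())
    A=np.c_[k[:,:2]-k[:,:2].mean(0),np.ones(len(k))]; print("plane",np.linalg.lstsq(A,k[:,2],rcond=None)[0])
go(436,-264,190,56)
E
```

```text
time_s: 18.92
ee_pos: [468.0, -16.5, 51.2]
ee_rot: [180.0, 0.0, 110.8]
force: [-0.5, 0.4, 1.0]
gripper_width: 74.9
gripper_force: 0.0
time_s: 19.58
ee_pos: [469.0, -16.6, 193.1]
ee_rot: [179.7, 0.1, 110.8]
force: [-0.8, 0.9, -1.0]
gripper_width: 85.5
gripper_force: 0.0
0.56 [282. 201.  75. 127.] [469.3 -16.1  64.3 118.2  20.6]
73.52757166395486
plane [-1.77138480e-03 -2.08449406e-04  7.35275717e+01]
roll rad 0.956 then t [-222.5  112.8    0.3]
```

The deep case is down: its lid is level at z = 73.5 (74 expected), with yaw 20.6°. The shallow case is next.

```bash
python3 -m pendant '{"translation":[[0,0,0],[0,0,0],[0,0,0],[0,0,0],[0,0,0],[0,0,0],[0,0,0],[0,0,0]],"roll":[0.1195,0.1195,0.1195,0.1195,0.1195,0.1195,0.1195,0.1195],"hand":[0,0,0,0,0,0,0,0]}'
python3 -m pendant '{"translation":[[-31.8,16.1,0],[-31.8,16.1,0],[-31.8,16.1,0],[-31.8,16.1,0],[-31.8,16.1,0],[-31.8,16.1,0],[-31.8,16.1,0],[0,0,0]],"roll":[0,0,0,0,0,0,0,0],"hand":[0,0,0,0,0,0,0,0]}'
python3 -m pendant '{"translation":[[0,0,0],[0,0,0],[0,0,0],[0,0,0],[0,0,0],[0,0,0],[0,0,0],[0,0,0]],"roll":[0,0,0,0,0,0,0,0],"hand":[0,0,0,0,0,0,0,0]}'
python3 - <<'E'
from h import *
w=env.grab_frame("wrist");save(w,"w7")
for d in env.regions_of(w,"shallow_case")[:2]:
    q=pts(w,d["pixels"]); print(d["score"],np.round(d["rect"]),fit(q,38,4))
s=env.state();print(s["ee_pos"],s["ee_rot"])
go(436,-264,13,56)
E
```

```text
time_s: 20.35
ee_pos: [466.5, -16.4, 189.1]
ee_rot: [-179.8, 0.1, 55.7]
force: [1.2, 0.5, -0.1]
gripper_width: 90.6
gripper_force: 0.0
time_s: 21.02
ee_pos: [435.4, -269.0, 189.0]
ee_rot: [-179.9, 0.2, 55.7]
force: [-0.3, -0.4, 0.9]
gripper_width: 91.4
gripper_force: 0.0
time_s: 21.68
ee_pos: [436.9, -263.7, 191.4]
ee_rot: [180.0, 0.0, 56.1]
force: [-0.6, -0.4, -0.1]
gripper_width: 91.1
gripper_force: 0.0
0.57 [281. 193.  67. 116.] [ 436.5 -262.3   64.4  118.7  -34.2]
[ 436.82290485 -263.93754099  191.35869052] [1.79983047e+02 1.07521787e-03 5.60386252e+01]
roll rad 0.001 then t [ -0.5  -0.6 178.4]
```

View pics/w7.png

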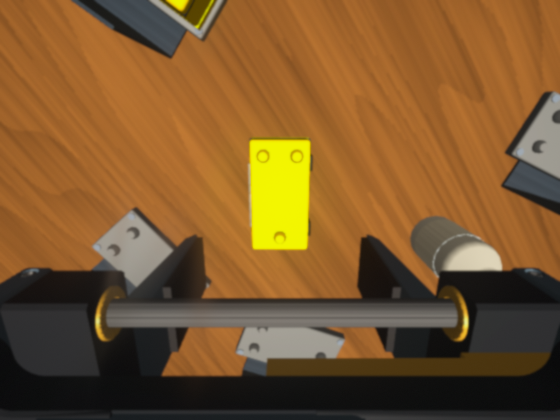

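The shallow case shows at pixel (281,193) with its lug pair at the top (+y end) and latches on the right (+x). It lines up with the fingers, so I grip it.

```bash
python3 -m pendant '{"translation":[[1.2,-1.1,25],[0,0,35],[0,0,38],[0,0,35],[0,0,27],[0,0,13],[0,0,5],[0,0,0]],"roll":[0,0,0,0,0,0,0,0],"hand":[0,0,0,0,0,0,0,0]}'
python3 -m pendant '{"translation":[[0,0,0],[0,0,0],[0,0,0],[0,0,0],[0,0,0],[0,0,0],[0,0,0],[0,0,0]],"roll":[0,0,0,0,0,0,0,0],"hand":[0,120,255,255,255,255,255,255]}' 30
python3 -m pendant '{"translation":[[0,0,-15],[0,0,-30],[0,0,-35],[0,0,-35],[0,0,-35],[0,0,-20],[0,0,0],[0,0,0]],"roll":[0,0,0,0,0,0,0,0],"hand":[255,255,255,255,255,255,255,255]}'
python3 - <<'E'
from h import *
s=env.state();print(s["ee_pos"],s["ee_rot"])
go(468.4,-16.3,180,110.7)
E
```

```text
time_s: 22.45
ee_pos: [436.0, -262.2, 12.3]
ee_rot: [-179.9, 0.0, 56.0]
force: [-0.3, 0.1, 0.1]
gripper_width: 91.1
gripper_force: 0.0
time_s: 23.12
ee_pos: [436.3, -262.4, 13.8]
ee_rot: [-180.0, 0.0, 56.0]
force: [-1.5, 1.5, 5.8]
gripper_width: 61.8
gripper_force: 30.0
time_s: 23.78
ee_pos: [436.6, -262.5, 183.3]
ee_rot: [179.9, 0.0, 56.0]
force: [-0.4, -0.2, -4.4]
gripper_width: 61.8
gripper_force: 30.0
[ 436.58790885 -262.52737889  183.31942728] [1.79918479e+02 3.00124751e-03 5.60250369e+01]
roll rad -0.954 then t [219.1 116.8   3.3]
```

```bash
python3 -m pendant '{"translation":[[0,0,0],[0,0,0],[0,0,0],[0,0,0],[0,0,0],[0,0,0],[0,0,0],[0,0,0]],"roll":[-0.1193,-0.1193,-0.1193,-0.1193,-0.1193,-0.1193,-0.1193,-0.1193],"hand":[255,255,255,255,255,255,255,255]}'
python3 -m pendant '{"translation":[[31.3,16.6,0],[31.3,16.6,0],[31.3,16.6,0],[31.3,16.6,0],[31.3,16.6,0],[31.3,16.6,0],[31.3,16.6,0],[0,0,0]],"roll":[0,0,0,0,0,0,0,0],"hand":[255,255,255,255,255,255,255,255]}'
python3 -m pendant '{"translation":[[0,0,15],[0,0,25],[0,0,20],[0,0,10],[0,0,5],[0,0,0],[0,0,0],[0,0,0]],"roll":[0,0,0,0,0,0,0,0],"hand":[255,255,255,255,255,255,255,255]}'
python3 - <<'E'
from h import *
s=env.state();print(s["ee_pos"],s["ee_rot"])
w=env.grab_frame("wrist");save(w,"w8")
d=env.regions_of(w,"shallow_case")[0]
q=pts(w,d["pixels"]); print(d["score"],np.round(d["rect"]),fit(q,s["ee_pos"][2]+24.5,5))
go(468.1,-16.4,97,110.7)
E
```

```text
time_s: 24.45
ee_pos: [435.0, -261.6, 180.1]
ee_rot: [-179.8, -0.3, 111.0]
force: [-0.8, 0.0, -2.7]
gripper_width: 62.2
gripper_force: 30.0
time_s: 25.12
ee_pos: [466.5, -11.1, 180.5]
ee_rot: [-179.8, -0.3, 111.0]
force: [0.5, 0.5, -1.8]
gripper_width: 62.1
gripper_force: 30.0
time_s: 25.78
ee_pos: [468.1, -16.6, 108.5]
ee_rot: [180.0, 0.0, 110.7]
force: [0.4, 0.1, -2.1]
gripper_width: 62.0
gripper_force: 30.0
[468.07252891 -16.63617243 108.46040338] [1.79968873e+02 2.11628790e-02 1.10694523e+02]
0.78 [286. 260. 134. 200.] [467.4 -10.6  64.7 107.5  20.8]
roll rad -0.0 then t [ 0.2 -0.1 11.9]
```

View pics/w8.png

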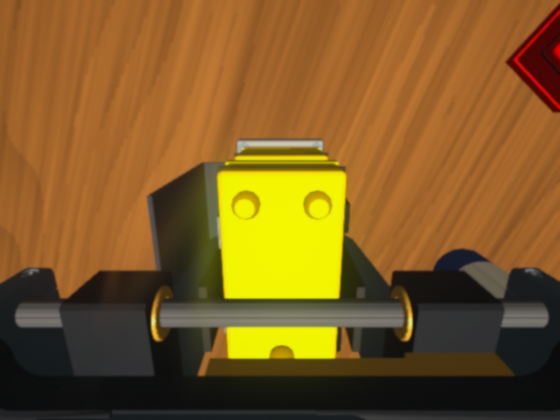

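The shallow case sits square over the deep one, their far edges parallel near (280,155). I lower it in small steps.

```bash
python3 -m pendant '{"translation":[[0,0,8],[0,0,3],[0,0,1],[0,0,1],[0,0,1],[0,0,1],[0,0,0],[0,0,0]],"roll":[0,0,0,0,0,0,0,0],"hand":[255,255,255,255,255,255,255,255]}'
python3 -m pendant '{"translation":[[0,0,1],[0,0,1],[0,0,1],[0,0,1],[0,0,0.7],[0,0,0],[0,0,0],[0,0,0]],"roll":[0,0,0,0,0,0,0,0],"hand":[255,255,255,255,255,255,255,255]}'
```

```text
time_s: 26.55
ee_pos: [467.8, -16.4, 93.3]
ee_rot: [180.0, 0.0, 110.7]
force: [-0.0, 0.6, -3.2]
gripper_width: 61.6
gripper_force: 30.0
time_s: 27.22
ee_pos: [467.8, -16.4, 88.5]
ee_rot: [180.0, 0.0, 110.7]
force: [0.3, 0.4, -2.0]
gripper_width: 61.8
gripper_force: 30.0
```

```bash
python3 -m pendant '{"translation":[[0,0,0.6],[0,0,0.6],[0,0,0],[0,0,0],[0,0,0],[0,0,0],[0,0,0],[0,0,0]],"roll":[0,0,0,0,0,0,0,0],"hand":[255,255,255,255,255,45,45,45]}'
python3 -m pendant '{"translation":[[0,0,0],[0,0,-10],[0,0,-25],[0,0,-35],[0,0,-35],[0,0,-35],[0,0,-20],[0,0,0]],"roll":[0,0,0,0,0,0,0,0],"hand":[45,45,45,45,45,45,0,0]}'
python3 - <<'E'
from h import *
w=env.grab_frame("wrist");save(w,"w9")
for d in env.regions_of(w,"shallow_case")[:1]:
    q=pts(w,d["pixels"]); print(d["score"],np.round(d["rect"]),fit(q,112,4)); k=q[abs(q[:,2]-112)<4]; print(k[:,2].mean())
    A=np.c_[k[:,:2]-k[:,:2].mean(0),np.ones(len(k))]; print("plane",np.linalg.lstsq(A,k[:,2],rcond=None)[0])
p=env.grab_frame("scene");save(p,"s9")
for n in("sleeve","red_case","can","bottle"):
    d=env.regions_of(p,n)[0]; q=pts(p,d["pixels"]); print(n,np.median(q,0).round())
cv2.imwrite("pics/s9c.png",cv2.resize(p["frame"][120:320,130:410,::-1],None,fx=2.8,fy=2.8))
E
```

```text
time_s: 27.88
ee_pos: [467.9, -16.5, 87.2]
ee_rot: [180.0, 0.0, 110.7]
force: [-0.5, -0.1, -0.5]
gripper_width: 75.0
gripper_force: 0.0
time_s: 28.55
ee_pos: [470.5, -16.6, 252.2]
ee_rot: [179.5, 0.2, 110.7]
force: [1.0, 1.1, 0.5]
gripper_width: 85.7
gripper_force: 0.0
0.65 [279. 197.  69. 117.] [469.1 -15.5  64.1 118.6  20.7]
111.5393185295615
plane [-1.19528890e-03 -5.78354745e-05  1.11539319e+02]Traceback (most recent call last):
  File "<stdin>", line 8, in <module>
IndexError: list index out of range
```

View pics/s9.png

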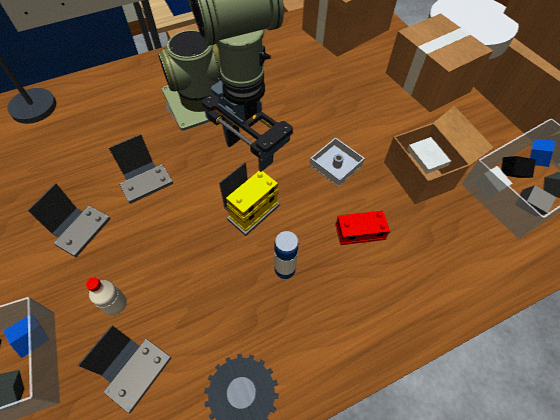

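The scene shows the two cases stacked on the chosen dock at (252,200), the sleeve standing in the tray at (338,160), and the can, bottle and red case where they started. The gripper is clear of everything.

```bash
python3 -c "
from workcell import env
print(env.job_done())"
```

```text
the job is handed in; nothing more can be done
None
```

The job is handed in at about 29 s of the 72 s allowed: the sleeve stands in the tray, the deep case sits fully down on the leftmost dock with the shallow case fully down on top of it, latches away from the steel plate, and the red case, can and bottle were left untouched.

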